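# Comb scattered model-making sticks into parallel rows

## Robot

A 7-joint arm with a two-finger parallel gripper is mounted at the origin on the work surface. World frame = base frame: x ahead of the robot, y to its left, z up, the work surface at z = 0. Lengths are in mm, angles in rad, forces in N, time in s.
With the tool pointing down it reaches from about 400 to 875 mm from the base axis. Payload 4.4 kg.
Tool frame: the origin (TCP) lies at the very end of the fingers, on their centre line; the grasp point (between the pads) lies 19 mm behind it; z points along the fingers, y is the direction in which the jaws open and shut (so a half turn about z gives the same grasp; the last joint's range is limited). The gripper opens to 85 mm and grips with 20 to 120 N. Pads are 22 mm wide; open, the fingers measure 114 mm over their backs; the gripper's body (76 mm by 85 mm) begins 54 mm behind the grasp point. The pads swing forward as they close: fully open they stand 13 mm farther back than shut.
Start: joints at [-1.307, 0.628, 0.038, 1.517, -0.027, 0.996, -0.02], TCP at [210.48, 614.993, 197.513] pointing down, gripper open.
Joint ranges: [-3.06, 3.06], [-0.37, 2.12], [-1.25, 1.32], [0.18, 2.47], [-1.1, 4.24], [0.23, 1.98], [-2.94, 2.94]. Speed limits (rad/s): [2.57, 2.57, 3.14, 3.14, 3.14, 3.14, 3.14].

## Interface

Orientations are given as [roll, pitch, yaw] about the fixed x, y, z axes, in that order (R = Rz(yaw) Ry(pitch) Rx(roll)).
In Python, from cell import ctrl, eyes gives the robot as it stands.
- The arm moves only by the tool move_arm, never from a script. Its argument "increments" is a list of rows, each a list of 6 numbers: the shift along the tool's x, y, z in cm, then the turn, a rotation vector about the tool's x, y, z in degrees. In form: [[x, y, z, wx, wy, wz], ...]. A call has 1 to 20 rows; each row is the pose to reach, as a shift and turn from the pose commanded when the call began, along the tool's axes at that moment; what a row does not reach only later rows make up. A row lasts 1/10 s, in which the tool goes at most 50 mm and 8.59 degrees, less where a joint would pass 70% of its speed; a pose out of reach is approached as far as the arm can. A call with a gripper value outside its range is refused whole. "grip" is the opening, from -1 (shut) to 1 (fully open), set as the call begins (left out, the last holds). The fingers move at their own pace and stop on an object; the grip force is fixed at half the most. Time passes only in rows, so rows that repeat a pose let the fingers close. It gives the time, the measured TCP pose, the force and the opening at its end, in the units of the state.
- ctrl.read_state(): the state, without advancing time (a new reading comes with each control period).
- eyes.get_image(name): name is "side" or "top" or "wrist"; returns the picture (420x560x3 uint8, red, green, blue); there is no depth.
- eyes.calibration(name): a dict with "fx", "fy", "cx", "cy" (pixels), "pose" (4x4, takes a point from camera to world coordinates); the wrist camera has in their place "tool_from_camera" (4x4, takes a point from camera to tool coordinates, whose origin is the TCP and whose axes are the flange's). Camera axes: x right, y up, looking along -z (the intrinsics and any distortion apply to the point x, -y, -z); pixel columns grow to the right and rows downward; lengths in mm; the calibration is good to about 2 mm. A picture is of the moment at which its call begins: read the wrist's pose just before it. calibration takes no time and is no camera call.
- ctrl.finish_job(): hands the job in, once; it reports no verdict.
The state is a dict: "clock": time; "qpos": joint angles; "qd": joint speeds; "tau": joint torques, N m; "eef_pos": TCP position; "tool_rot": TCP orientation; "force": force on the tool from outside, world axes, zero at the start; "torque": the same for the moment, N m; "width": finger opening in mm.
Only numpy, scipy, OpenCV 4.12 (cv2) and the standard library are available. Lean on these libraries where they do the work, as an engineer would, in place of code of your own. Each camera call takes 0.05 s, during which the arm holds its last target. There are 200 camera calls.

## Task

Pick up the wooden comb rake by its upright grip and with it comb the five scattered wooden sticks on the plywood board into neat parallel rows, lying flat, side by side and close together along the sprung aluminium strip. Before taking the rake away, press the whole pack home against the aluminium strip firmly but without forcing it, and hold it so for a moment; use only the rake on the sticks, not the gripper, and do not bear down hard on the board. Then stand the rake back upright in the middle of its cork pad, let go, and leave everything else on the table where it was.

Things in the scene. Friction and masses are not known exactly. Their poses are not given: they have to be found in the camera images.
- board: squaring board of plywood, fixed to the table, 280 mm (x) by 370 mm (y) by 12 mm thick. Origin: centre of its underside, on the table; its top is 12 mm above. The aluminium strip runs along its +y side, in front of a wooden rail. The sticks are combed towards its +y
- strip: aluminium strip, 200 mm long (x), 12 thick, its top 21.5 mm above the board's top. Origin: middle of its working face, at the board's top; x along it, +y into it (the sticks lie on its -y side). On stiff rubber buffers: yields 0.1 mm per N along +y, 6 mm at most. A firm press is 8 to 15 N; under 6 N does not close the pack, above 22 N forces the buffers
- pad: flat cork pad fixed on the table, 190 mm (x) by 70 mm (y) by 6 mm thick; the rake stands on it. Origin: centre of its underside
- rake: comb rake, 150 g, standing on its tines. Origin: centre, at the tine tips; z up. Wooden head 150 (x) by 30 mm (y), 20 to 34 mm up; two rows of eight 5 mm tines, 20 mm apart in x, outer faces at y = +-12.5 mm; grip block 36 (x) by 24 mm (y), 34 to 88 mm up. Works either way round, tines 2 to 5 mm clear of the board
- stick1: loose stick of pale wood lying flat on the board, 110 mm long, square in section; hand sawn, its thickness is somewhere between 11 and 13 mm and differs from stick to stick. Origin: centre of its underside; x runs along its length, z up
- stick2: loose stick of pale wood lying flat on the board, 110 mm long, square in section; hand sawn, its thickness is somewhere between 11 and 13 mm and differs from stick to stick. Origin: centre of its underside; x runs along its length, z up
- stick3: loose stick of pale wood lying flat on the board, 110 mm long, square in section; hand sawn, its thickness is somewhere between 11 and 13 mm and differs from stick to stick. Origin: centre of its underside; x runs along its length, z up
- stick4: loose stick of pale wood lying flat on the board, 80 mm long, square in section; hand sawn, its thickness is somewhere between 11 and 13 mm and differs from stick to stick. Origin: centre of its underside; x runs along its length, z up
- stick5: loose stick of pale wood lying flat on the board, 80 mm long, square in section; hand sawn, its thickness is somewhere between 11 and 13 mm and differs from stick to stick. Origin: centre of its underside; x runs along its length, z up
- weight: bystander: dark steel paperweight, cylinder 36 mm across, 30 mm high, standing on the board near its far -y corner. Origin: centre of its underside
- offcut: bystander: small block of wood 24 by 50 by 18 mm lying on the board near its -x edge. Origin: centre of its underside
- glue: bystander: white glue stick, 27 mm across, 90 mm high, standing on the table. Origin: centre of its underside
- tape: bystander: roll of clear tape, 60 mm across, 18 mm high, lying flat. Origin: centre of its underside
- eraser: bystander: white eraser 50 by 22 by 13 mm lying on the table. Origin: centre of its underside
- cup: bystander: clear plastic cup, 70 mm across, 85 mm high. Origin: centre of its underside
- tower: bystander: open model tower of thin wood, 72 by 72 mm, 120 mm high. Origin: centre of its underside

How it is judged:
By the outcome, as a careful person would: the job done as asked, in the order asked, and still so for the second after the job is handed in, with the robot touching nothing.
It also fails if it takes over 61 s, if anything falls off the work surface, if the arm or the gripper's body presses on something with over 40 N, if the wrist force passes 120 N, or if a joint passes its speed limit or range.

## Working session

There is one attempt and no reset: what is moved stays moved. The work goes in short steps, Python scripts to look and compute and a tool call to move; the robot and the scene stay as the last step left them, time stands still between calls to the robot, and variables do not carry over. Pictures are saved under pics/ and viewed, about 8 in all and at most 12, crops included, and the job is handed in when it is done.

Besides the shell and the picture viewer there is one more tool, called after "Request:" as name(argument=value, ...), one argument or row to a line, values as JSON. move_arm: Moves the arm, as the interface text tells. Its arguments: {"type":"object","properties":{"increments":{"type":"array","items":{"type":"array","items":{"type":"number"}}},"grip":{"type":"number"}},"required":["increments"]}

```bash
mkdir -p pics; ls; python3 - <<'E'
from cell import ctrl, eyes
import cv2, numpy as np
s=ctrl.read_state(); print(s)
for n in ("top","side"):
    im=eyes.get_image(n); cv2.imwrite(f"pics/{n}0.png",im[:,:,::-1]); c=eyes.calibration(n); print(n,c)
print(eyes.calibration("wrist"))
E
```

```text
pics
{'clock': 0.0, 'qpos': array([-1.30680993,  0.62931969,  0.03844751,  1.51837515, -0.02698958,
        0.99628051, -0.01999418]), 'qd': array([ 0.00034325, -0.00113909, -0.00160897, -0.00083013, -0.00080908,
       -0.00045709, -0.00070742]), 'tau': array([ 4.86963636e-04, -5.63415456e+01,  1.22624706e+00, -1.93443811e+01,
        1.09412265e-02,  1.05574768e-02,  1.10869880e-05]), 'eef_pos': array([210.25500081, 614.33307498, 196.60408749]), 'tool_rot': array([-3.13972846e+00,  3.52937718e-05,  2.81181312e+00]), 'force': array([-0.4953752 ,  0.01573164,  0.02235415]), 'torque': array([ 0.04129251, -0.00948782,  0.00769551]), 'width': 85.46697345713356}
top {'fx': 406.921225314258, 'fy': 406.921225314258, 'cx': 274.09762990937645, 'cy': 202.1935426540041, 'pose': array([[-2.94328097e-02,  9.76905188e-01, -2.11636394e-01,
         4.06590892e+02],
       [-9.99564815e-01, -2.91832608e-02,  4.30323944e-03,
        -2.76704920e+01],
       [-1.97238315e-03,  2.11670950e-01,  9.77338999e-01,
         1.05768960e+03],
       [ 0.00000000e+00,  0.00000000e+00,  0.00000000e+00,
       
[... 244 characters left out ...]
, -7.17158053e-01,  6.85190489e-01,
         6.21287298e+02],
       [-1.64936910e-02,  6.92243023e-01,  7.21475956e-01,
         7.45286476e+02],
       [ 0.00000000e+00,  0.00000000e+00,  0.00000000e+00,
         1.00000000e+00]])}
{'fx': 345.22912948487794, 'fy': 345.22912948487794, 'cx': 275.71899938095584, 'cy': 213.72137417815406, 'tool_from_camera': array([[ 1.35052306e-03,  9.57830880e-01,  2.87329396e-01,
         7.24603213e+01],
       [ 9.99999080e-01, -1.25626400e-03, -5.12420122e-04,
         3.20804998e-01],
       [-1.29850241e-04,  2.87329823e-01, -9.57831695e-01,
        -1.75774080e+02],
       [ 0.00000000e+00,  0.00000000e+00,  0.00000000e+00,
         1.00000000e+00]])}
```

View pics/top0.png

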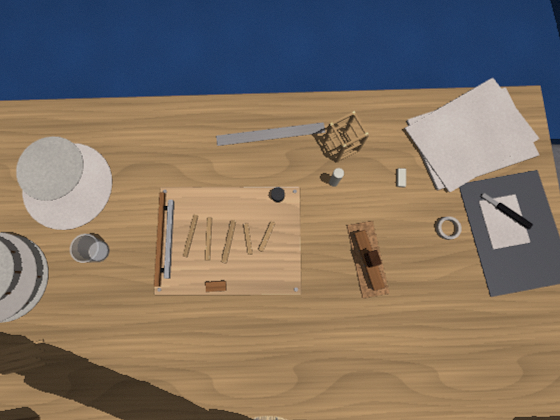

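View pics/side0.png

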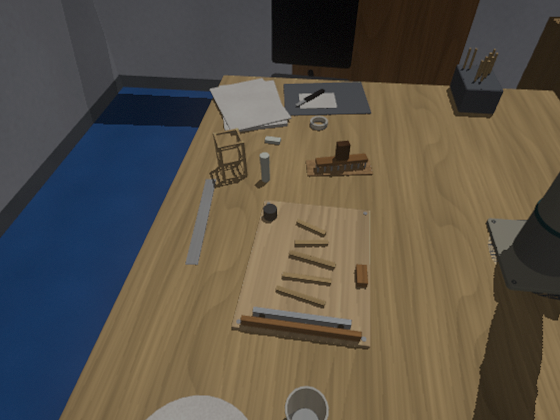

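Top view shows the board at columns 156–300, rows 188–294. The strip is near column 168, the sticks are at columns 190–270, the weight at (277,195), the offcut at (215,286), and the rake on its pad around (368,260). Side view agrees. Next I'll compute coarse positions.

```bash
cat > h.py <<'E'
import numpy as np, cv2
from scipy.spatial.transform import Rotation as R
from cell import ctrl, eyes
def cam(name, st=None):
    c=eyes.calibration(name); K=(c["fx"],c["fy"],c["cx"],c["cy"])
    if "pose" in c: return K,np.array(c["pose"])
    st=st or ctrl.read_state(); T=np.eye(4)
    T[:3,:3]=R.from_euler("xyz",st["tool_rot"]).as_matrix(); T[:3,3]=st["eef_pos"]
    return K,T@np.array(c["tool_from_camera"])
def ray(px,kc,z):
    (fx,fy,cx,cy),P=kc; px=np.atleast_2d(px).astype(float)
    d=np.c_[(px[:,0]-cx)/fx,-(px[:,1]-cy)/fy,-np.ones(len(px))]@P[:3,:3].T
    return P[:3,3]+d*((z-P[2,3])/d[:,2])[:,None]
def proj(X,kc):
    (fx,fy,cx,cy),P=kc; c=(np.atleast_2d(X)-P[:3,3])@P[:3,:3]
    return np.c_[cx+fx*c[:,0]/-c[:,2],cy-fy*c[:,1]/-c[:,2]]
def totool(target,yaw=None,st=None):
    "shift in cm in tool axes to world target TCP, and turn (deg) to straight down with yaw"
    st=st or ctrl.read_state(); M=R.from_euler("xyz",st["tool_rot"])
    sh=M.inv().apply(np.array(target)-st["eef_pos"])/10
    r=(M.inv()*R.from_euler("xyz",[np.pi,0,yaw])).as_rotvec(degrees=True) if yaw is not None else np.zeros(3)
    return np.round(sh,2),np.round(r,2)
E
python3 - <<'E'
from h import *
k=cam("top")
r=lambda p,z:print(np.round(ray(p,k,z)[:,:2],0).tolist())
r([(163,189),(300,188),(299,294),(156,293)],12)
r([(171,201),(171,277)],33.5)
print("pad"); r([(348,223),(374,221),(387,295),(361,298)],6)
print("grip top"); r([(373,258)],88)
print("head"); r([(355,232),(366,230),(383,289),(372,292)],34)
print("sticks"); r([(190,236),(208.5,239),(229,241),(248,239),(266,236)],18)
print("others wt,off,glue,cup,tower"); r([(277,195),(215,286)],30); r([(335,183),(98,252),(345,140)],0)
E
python3 -c "
import cv2
a=cv2.imread('pics/top0.png')[180:305,140:400]
cv2.imwrite('pics/c0.png',cv2.resize(a,None,fx=3,fy=3,interpolation=cv2.INTER_CUBIC))"
```

```text
[[678.0, 261.0], [669.0, -102.0], [396.0, -88.0], [409.0, 271.0]]
[[639.0, 233.0], [446.0, 229.0]]
pad
[[573.0, -224.0], [576.0, -292.0], [387.0, -309.0], [381.0, -244.0]]
grip top
[[474.0, -262.0]]
head
[[545.0, -235.0], [549.0, -263.0], [402.0, -293.0], [396.0, -266.0]]
sticks
[[549.0, 186.0], [540.0, 139.0], [533.0, 86.0], [537.0, 37.0], [544.0, -9.0]]
others wt,off,glue,cup,tower
[[648.0, -40.0], [421.0, 120.0]]
[[683.0, -197.0], [517.0, 428.0], [805.0, -232.0]]
```

View pics/c0.png

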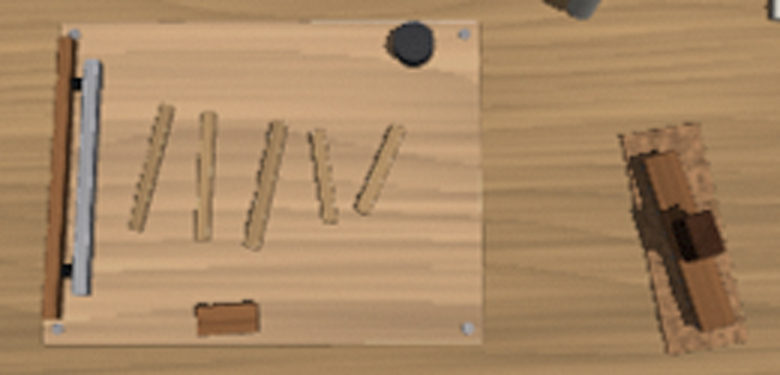

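```bash
python3 - <<'E'
from h import *
print(totool([484,-25,250],np.pi))
E
```

```text
(array([-46.61, -51.64,  -5.25]), array([ -0.09,  -0.02, -18.9 ]))
```

Request:
move_arm(
  increments=[
    [-1.5,-1.5,-0.5,0,0,-1],
    [-4.5,-5,-1.5,0,0,-3],
    [-8,-9,-3,0,0,-5],
    [-11,-12,-4,0,0,-6],
    [-14,-15.5,-5,0,0,-8],
    [-17,-19,-5.2,0,0,-9],
    [-20,-22.5,-5.2,0,0,-10],
    [-23,-26,-5.2,0,0,-11],
    [-26,-29.5,-5.2,0,0,-12],
    [-29,-33,-5.2,0,0,-13],
    [-32,-36.5,-5.2,0,0,-14],
    [-35,-40,-5.2,0,0,-15],
    [-38.5,-43.5,-5.2,0,0,-16.5],
    [-42,-47,-5.2,0,0,-18],
    [-45,-50,-5.2,0,0,-18.9],
    [-46.5,-51.5,-5.2,0,0,-18.9],
    [-46.5,-51.5,-5.2,0,0,-18.9],
    [-46.5,-51.5,-5.2,0,0,-18.9],
    [-46.5,-51.5,-5.2,0,0,-18.9],
  ],
)

```text
clock: 2.0
eef_pos: [483.0, -21.4, 249.3]
tool_rot: [3.141, -0.001, -3.14]
force: [-0.0, -0.6, 0.2]
width: 85.8
```

```bash
python3 - <<'E'
from h import *
s=ctrl.read_state(); print(s['clock'],s['eef_pos'],s['tool_rot'],s['qpos'],s['qd'].max())
im=eyes.get_image("wrist"); cv2.imwrite("pics/w1.png",im[:,:,::-1])
np.save("w1st.npy",s,allow_pickle=True)
E
```

```text
2.0 [482.95434498 -21.38155207 249.26858147] [ 3.14076474e+00 -1.00472874e-03 -3.13954055e+00] [-0.1345854   0.3304065   0.16262116  1.90105186 -0.06727328  0.91630649
  1.6332759 ] 0.0035257800969020043
```

View pics/w1.png

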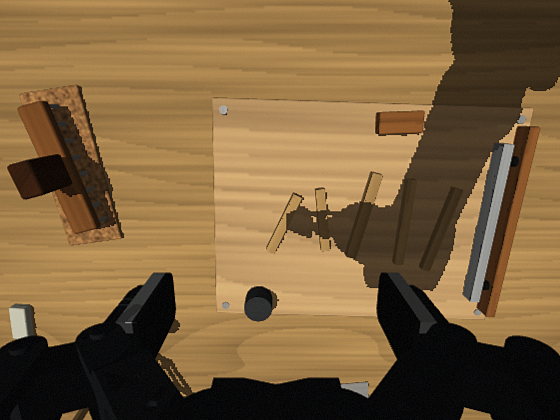

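The wrist view shows the rake and pad at upper left (grip top around (37,177)), the board from (213,98) to (540,318), and the strip top from (505,145) to (472,300). The sticks sit at columns 265–465. Next I'll measure these.

```bash
python3 - <<'E'
from h import *
st=np.load("w1st.npy",allow_pickle=True).item(); k=cam("wrist",st)
im=cv2.imread("pics/w1.png"); hsv=cv2.cvtColor(im,cv2.COLOR_BGR2HSV)
m=((hsv[:,:,1]<60)&(hsv[:,:,2]>90)).astype(np.uint8); m[:,:455]=0; m[:125]=0; m[310:]=0; m[:,525:]=0
n,l,s,c=cv2.connectedComponentsWithStats(m); i=1+s[1:,4].argmax(); m=(l==i)
ys=np.arange(150,296); lo=np.array([np.where(m[y])[0].min() for y in ys]); hi=np.array([np.where(m[y])[0].max() for y in ys])
print("strip box",s[i], lo[::29],hi[::29])
# face = left edge at strip top z=33.5
for nm,e in(("L",lo),("R",hi+1)):
    w=ray(np.c_[e,ys],k,33.5); p=np.polyfit(w[:,0],w[:,1],1); print(nm,"slope deg",np.degrees(np.arctan(p[0])),"y at x=543",np.polyval(p,543),"x range",w[:,0].min(),w[:,0].max(), "res",np.std(w[:,1]-np.polyval(p,w[:,0])))
r=lambda n,p,z:print(n,np.round(ray(p,k,z)[:,:2],1).tolist())
r("strip top corners",[(497,144),(514,145),(470,300),(479,302)],33.5)
r("board",[(213,98),(217,312),(541,110)],12)
r("pad",[(20,94),(80,86),(123,237),(71,245)],6)
r("head",[(19,105),(46,101),(100,225),(77,236)],34)
r("grip",[(8,164),(58,155),(63,187),(15,198)],88)
for n,p in dict(s5=[(298,194),(270,250)],s4=[(320,189),(325,249)],s3=[(376,174),(351,257)],s2=[(407,181),(399,263)],s1=[(459,188),(425,268)]).items(): r(n,p,22)
r("wt",[(258,296)],42); r("off",[(376,111),(423,112),(424,132),(377,134)],30)
E
python3 -c "
import cv2
a=cv2.imread('pics/w1.png')[75:255,0:140]
cv2.imwrite('pics/c1.png',cv2.resize(a,None,fx=3.3,fy=3.3,interpolation=cv2.INTER_CUBIC))"
```

```text
strip box [ 470  144   44  158 1572] [503 496 490 484 478 471] [512 506 499 493 486 480]
L slope deg -1.549103346790331 y at x=543 231.34668885026193 x range 452.3312545985137 635.1193002824212 res 0.34902721301592987
R slope deg -1.5701187743382505 y at x=543 243.24705124734194 x range 452.29411088692206 635.0824017269372 res 0.35511175671591605
strip top corners [[445.7, 226.1], [446.8, 245.3], [642.3, 228.3], [645.2, 240.3]]
board [[397.4, -92.5], [674.5, -100.5], [409.1, 283.0]]
pad [[393.6, -314.7], [384.7, -244.5], [568.0, -218.1], [579.3, -287.1]]
head [[406.0, -298.5], [401.8, -268.6], [542.4, -230.5], [556.4, -260.2]]
grip [[461.7, -282.5], [452.8, -232.2], [484.4, -232.8], [495.8, -283.0]]
s5 [[506.5, 5.8], [578.9, -27.9]]
s4 [[500.3, 31.9], [577.3, 41.3]]
s3 [[482.0, 97.2], [588.1, 74.7]]
s2 [[490.3, 134.7], [596.2, 136.4]]
s1 [[498.5, 197.7], [603.1, 170.4]]
wt [[632.4, -42.6]]
off [[410.9, 88.8], [411.7, 140.5], [433.1, 144.3], [435.5, 92.0]]
```

View pics/c1.png

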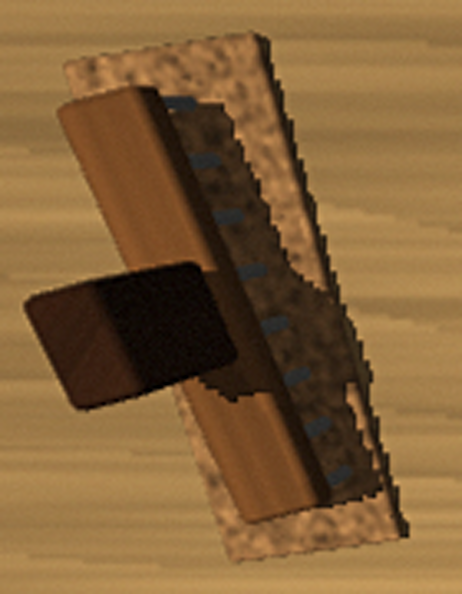

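```bash
python3 - <<'E'
from h import *
st=np.load("w1st.npy",allow_pickle=True).item(); k=cam("wrist",st)
def q(n,p,z,crop=True):
    p=np.array(p,float); p=p/3.3+[0,75] if crop else p
    w=ray(p,k,z)[:,:2]; c=w.mean(0); dl=(w[2]+w[3]-w[0]-w[1])/2; ds=(w[1]+w[2]-w[0]-w[3])/2
    print(n,np.round(w,1).tolist(),"c",c.round(1),"L",np.hypot(*dl).round(1),np.degrees(np.arctan2(dl[1],dl[0])).round(1),"W",np.hypot(*ds).round(1),np.degrees(np.arctan2(-ds[0],ds[1])).round(1))
q("pad",[(65,68),(258,36),(402,532),(235,560)],6)
q("head",[(58,110),(155,90),(325,500),(250,522)],40)
q("grip",[(25,300),(97,283),(145,393),(78,408)],94)
print(totool([473,-264,200],np.pi+np.radians(10)))
E
```

```text
pad [[395.3, -315.4], [384.6, -246.6], [567.0, -219.5], [578.9, -286.8]] c [ 481.5 -267.1] L 185.1 8.7 W 69.0 9.5
head [[409.4, -296.5], [403.2, -264.0], [542.2, -229.4], [550.6, -257.4]] c [ 476.4 -261.8] L 144.9 14.7 W 31.2 13.6
grip [[462.6, -278.7], [457.6, -256.8], [490.3, -249.0], [494.9, -269.9]] c [ 476.3 -263.6] L 33.6 14.2 W 22.0 12.7
(array([  1.06, -24.27,   4.92]), array([ 0.05, -0.04, -9.86]))
```

```bash
python3 - <<'E'
from h import *
print(totool([440,-272,180],np.pi+np.radians(14)))
E
```

```text
(array([  4.36, -25.07,   6.92]), array([  0.05,  -0.04, -13.86]))
```

Request:
move_arm(
  increments=[
    [0.4,-2,0.6,0,0,-1.5],
    [1,-5.5,1.6,0,0,-3.5],
    [1.8,-10,2.8,0,0,-6],
    [2.6,-14.5,4,0,0,-8.5],
    [3.4,-19,5.3,0,0,-11],
    [4,-23,6.3,0,0,-13],
    [4.3,-25,6.9,0,0,-13.9],
    [4.3,-25,6.9,0,0,-13.9],
    [4.3,-25,6.9,0,0,-13.9],
    [4.3,-25,6.9,0,0,-13.9],
  ],
)

```text
clock: 3.05
eef_pos: [441.5, -270.6, 180.8]
tool_rot: [3.141, 0.001, -2.896]
force: [0.5, -0.1, 0.0]
width: 85.1
```

```bash
python3 - <<'E'
from h import *
s=ctrl.read_state(); print(s['clock'],s['eef_pos'],s['tool_rot'],s['qpos'],abs(s['qd']).max())
im=eyes.get_image("wrist"); cv2.imwrite("pics/w2.png",im[:,:,::-1])
np.save("w2st.npy",s,allow_pickle=True)
E
```

```text
3.05 [ 441.54983266 -270.63379305  180.79184784] [ 3.14075385e+00  8.30316186e-04 -2.89591109e+00] [ 0.40285626  0.46495108  0.13450736  1.90498086 -0.08753274  0.77719148
  2.40218706] 0.005147592191242323
```

View pics/w2.png

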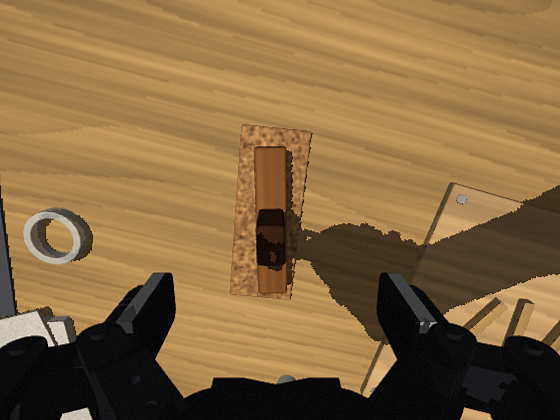

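The close wrist view has the pad corners at (242,125), (312,131), (291,299) and (231,294). The head spans (254,148)–(287,292) and the grip top is around (271,225).

```bash
python3 - <<'E'
from h import *
st=np.load("w2st.npy",allow_pickle=True).item(); k=cam("wrist",st)
def q(n,p,z):
    w=ray(p,k,z)[:,:2]; c=w.mean(0); dl=(w[2]+w[3]-w[0]-w[1])/2; ds=(w[1]+w[2]-w[0]-w[3])/2
    print(n,np.round(w,1).tolist(),"c",c.round(1),"L",np.hypot(*dl).round(1),np.degrees(np.arctan2(dl[1],dl[0])).round(1),"W",np.hypot(*ds).round(1),np.degrees(np.arctan2(-ds[0],ds[1])).round(1))
q("pad",[(242,125),(312,131),(291,299),(231,294)],6)
q("head",[(254,148),(285,147),(287,291),(258,294)],40)
im=cv2.imread("pics/w2.png")
g=im[200:300,245:300]
cv2.imwrite("pics/c2.png",cv2.resize(im[110:310,215:330],None,fx=3,fy=3,interpolation=cv2.INTER_CUBIC))
E
```

```text
pad [[393.1, -316.9], [381.8, -248.5], [568.1, -220.5], [578.6, -288.5]] c [ 480.4 -268.6] L 188.0 8.6 W 69.0 9.1
head [[408.1, -299.2], [400.4, -272.2], [541.0, -233.5], [551.7, -261.5]] c [ 475.3 -266.6] L 147.2 15.1 W 29.0 18.4
```

View pics/c2.png

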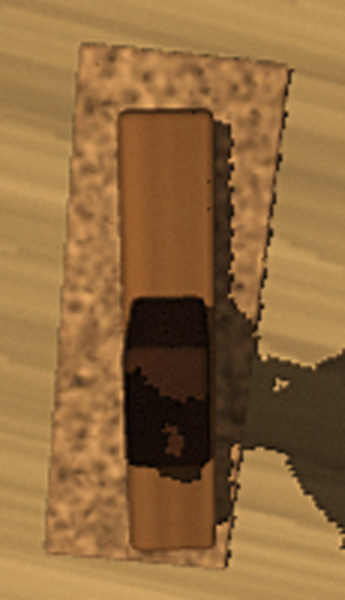

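```bash
python3 - <<'E'
from h import *
st=np.load("w2st.npy",allow_pickle=True).item(); k=cam("wrist",st)
def q(n,p,z):
    w=ray(p,k,z)[:,:2]; c=w.mean(0); dl=(w[2]+w[3]-w[0]-w[1])/2; ds=(w[1]+w[2]-w[0]-w[3])/2
    print(n,"c",c.round(1),"L",np.hypot(*dl).round(1),np.degrees(np.arctan2(dl[1],dl[0])).round(1),"W",np.hypot(*ds).round(1),np.degrees(np.arctan2(-ds[0],ds[1])).round(1))
q("head",[(254.7,147.7),(285.3,146.7),(286.3,292.3),(258.7,293)],40)
q("grip",[(256.3,225.7),(285,225.7),(284.7,265.3),(257.3,265.3)],94)
print(totool([475.5,-265,130],np.pi+np.radians(14.8)),totool([475.5,-265,54],np.pi+np.radians(14.8)))
E
```

```text
head c [ 475.2 -266.4] L 147.6 14.9 W 28.0 15.9
grip c [ 475.3 -266.1] L 34.7 14.4 W 22.9 14.1
(array([-3.42, -0.27,  5.09]), array([ 0.03,  0.05, -0.71])) (array([-3.42, -0.28, 12.69]), array([ 0.03,  0.05, -0.71]))
```

Request:
move_arm(
  increments=[
    [-1.2,-0.1,1.5,0,0,-0.3],
    [-2.6,-0.3,4,0,0,-0.7],
    [-3.4,-0.37,7,0,0,-0.7],
    [-3.4,-0.37,9.5,0,0,-0.7],
    [-3.4,-0.37,11.5,0,0,-0.7],
    [-3.4,-0.37,12.5,0,0,-0.7],
    [-3.4,-0.37,12.7,0,0,-0.7],
    [-3.4,-0.37,12.7,0,0,-0.7],
    [-3.4,-0.37,12.7,0,0,-0.7],
  ],
)

```text
clock: 4.0
eef_pos: [475.4, -268.5, 54.6]
tool_rot: [-3.14, 0.002, -2.886]
force: [-0.1, -1.0, -0.3]
width: 85.6
```

Request:
move_arm(
  increments=[
    [0,0,0,0,0,0],
    [0,0,0,0,0,0],
    [0,0,0,0,0,0],
    [0,0,0,0,0,0],
    [0,0,0,0,0,0],
    [0,0,0,0,0,0],
    [0,0,0,0,0,0],
    [0,0,0,0,0,0],
  ],
  grip=-1,
)

```text
clock: 4.8
eef_pos: [474.6, -268.4, 53.9]
tool_rot: [-3.141, 0.0, -2.887]
force: [-1.4, -0.0, 6.4]
width: 22.2
```

```bash
python3 - <<'E'
from h import *
s=ctrl.read_state(); print(s['force'],s['width'],s['torque'])
print(totool([530,-68,125],np.radians(178.45)))
E
```

```text
[-1.39094934 -0.00921748  6.39043896] 22.158298586192586 [0.13368182 0.24687856 0.02664192]
(array([-10.41,  17.99,  -7.11]), array([-1.000e-02,  2.000e-02,  1.615e+01]))
```

Request:
move_arm(
  increments=[
    [0,0,0,0,0,0],
    [0,0,-0.3,0,0,0],
    [0,0,-1.5,0,0,0],
    [0,0,-3.5,0,0,0],
    [0,0,-5.5,0,0,0],
    [0,0,-7.1,0,0,0],
    [-1,1.5,-7.1,0,0,1.5],
    [-2.5,4.5,-7.1,0,0,4],
    [-4.5,8,-7.1,0,0,7],
    [-6.5,11.5,-7.1,0,0,10],
    [-8.5,14.5,-7.1,0,0,13],
    [-9.8,17,-7.1,0,0,15.3],
    [-10.4,18,-7.1,0,0,16.15],
    [-10.4,18,-7.1,0,0,16.15],
    [-10.4,18,-7.1,0,0,16.15],
    [-10.4,18,-7.1,0,0,16.15],
    [-10.4,18,-7.1,0,0,16.15],
  ],
)

```text
clock: 6.5
eef_pos: [529.4, -69.4, 124.6]
tool_rot: [-3.141, -0.0, 3.112]
force: [-0.2, 0.8, -2.0]
width: 22.0
```

```bash
python3 - <<'E'
from h import *
s=ctrl.read_state(); print(s['clock'],s['eef_pos'],np.degrees(s['tool_rot']),s['force'],s['width'],s['torque'])
a=eyes.get_image("top"); b=eyes.get_image("side")
x=np.vstack([a[170:330,130:410],]); y=b[130:340,220:400]
x=cv2.resize(x,(560,320)); y=cv2.resize(y,(240,280))
c=np.zeros((320,800,3),np.uint8); c[:,:560]=x; c[:280,560:]=y
cv2.imwrite("pics/m3.png",c[:,:,::-1])
E
```

```text
6.5 [529.43381003 -69.40919144 124.6371943 ] [-1.79971757e+02 -5.75441164e-03  1.78327651e+02] [-0.19860561  0.75573139 -1.99706377] 21.982362387664413 [-0.01111538  0.05967041  0.07377542]
```

View pics/m3.png

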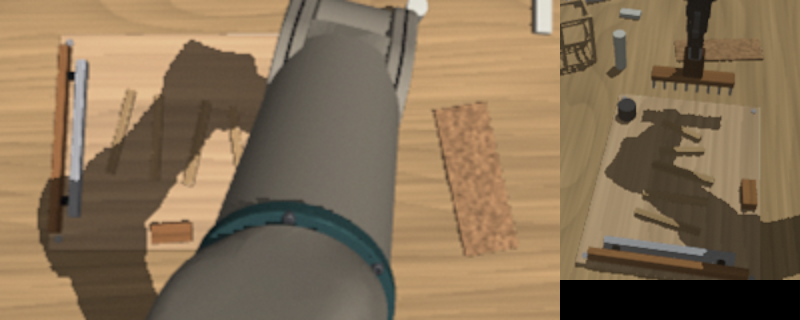

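Request:
move_arm(
  increments=[
    [0,0,0.8,0,0,0.1],
    [0,0,2.2,0,0,0.1],
    [0,0,4,0,0,0.1],
    [0,0,5.3,0,0,0.1],
    [0,0,5.9,0,0,0.1],
    [0,0,6.1,0,0,0.1],
    [0,0,6.1,0,0,0.1],
    [0,0,6.1,0,0,0.1],
    [0,0,6.1,0,0,0.1],
  ],
)

```text
clock: 7.5
eef_pos: [530.3, -67.9, 64.1]
tool_rot: [-3.142, 0.001, 3.113]
force: [0.4, -0.5, -1.6]
width: 21.9
```

Request:
move_arm(
  increments=[
    [0,0.2,0.05,0,0,0],
    [0,0.6,0.05,0,0,0],
    [0,1.1,0.05,0,0,0],
    [0,1.6,0.05,0,0,0],
    [0,2.1,0.05,0,0,0],
    [0,2.6,0.05,0,0,0],
    [0,3.1,0.05,0,0,0],
    [0,3.6,0.05,0,0,0],
    [0,4.1,0.05,0,0,0],
    [0,4.6,0.05,0,0,0],
    [0,5.1,0.05,0,0,0],
    [0,5.6,0.05,0,0,0],
    [0,6.1,0.05,0,0,0],
    [0,6.6,0.05,0,0,0],
    [0,7.1,0.05,0,0,0],
    [0,7.6,0.05,0,0,0],
    [0,8.1,0.05,0,0,0],
    [0,8.6,0.05,0,0,0],
    [0,9.1,0.05,0,0,0],
    [0,9.6,0.05,0,0,0],
  ],
)

```text
clock: 9.5
eef_pos: [532.6, 28.5, 63.0]
tool_rot: [-3.142, 0.0, 3.113]
force: [-0.1, 0.4, -1.9]
width: 21.5
```

```bash
python3 - <<'E'
from h import *
s=ctrl.read_state(); print(s['clock'],s['eef_pos'],np.degrees(s['tool_rot']),s['force'],s['width'],s['torque'])
b=eyes.get_image("side"); y=b[180:360,220:400]
cv2.imwrite("pics/s4.png",cv2.resize(y,None,fx=3,fy=3,interpolation=cv2.INTER_CUBIC)[:,:,::-1])
E
```

```text
9.5 [532.56568811  28.49720971  62.98995475] [-1.79999943e+02  1.15272308e-04  1.78352070e+02] [-0.14767932  0.435377   -1.91910724] 21.53610057222917 [-0.01324666  0.03822394  0.01375318]
```

View pics/s4.png

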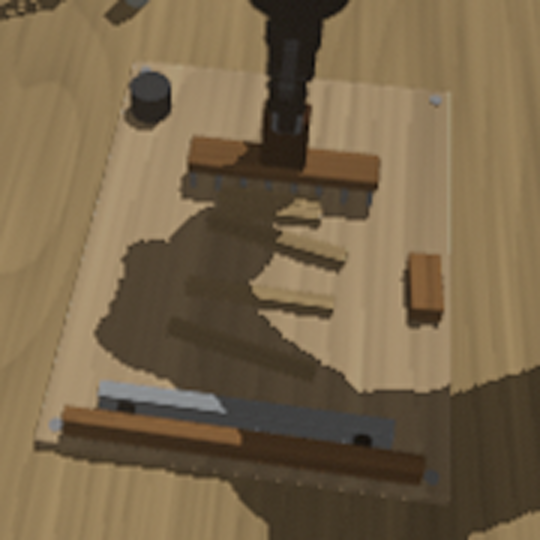

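Request:
move_arm(
  increments=[
    [0,0.4,0,0,0,0],
    [0,0.9,0,0,0,0],
    [-0.05,1.4,0,0,0,0],
    [-0.1,1.9,0,0,0,0],
    [-0.15,2.4,0,0,0,0],
    [-0.2,2.9,0,0,0,0],
    [-0.25,3.4,-0.03,0,0,0],
    [-0.3,3.9,-0.03,0,0,0],
    [-0.35,4.4,-0.03,0,0,0],
    [-0.4,4.9,-0.03,0,0,0],
    [-0.45,5.4,-0.03,0,0,0],
    [-0.5,5.9,-0.03,0,0,0],
    [-0.55,6.4,-0.03,0,0,0],
    [-0.6,6.9,-0.03,0,0,0],
    [-0.6,7.4,-0.03,0,0,0],
    [-0.6,7.9,-0.03,0,0,0],
    [-0.6,8.4,-0.03,0,0,0],
    [-0.6,8.9,-0.03,0,0,0],
    [-0.6,9.4,-0.03,0,0,0],
    [-0.6,9.9,-0.03,0,0,0],
  ],
)

```text
clock: 11.55
eef_pos: [541.4, 127.3, 63.3]
tool_rot: [3.142, -0.0, 3.113]
force: [0.3, -0.8, -1.1]
width: 22.2
```

```bash
python3 - <<'E'
from h import *
s=ctrl.read_state(); print(s['clock'],s['eef_pos'],np.degrees(s['tool_rot']),s['force'],s['width'],s['torque'])
b=eyes.get_image("side"); y=b[180:360,220:400]
cv2.imwrite("pics/s5.png",cv2.resize(y,None,fx=3,fy=3,interpolation=cv2.INTER_CUBIC)[:,:,::-1])
E
```

```text
11.55 [541.38571649 127.31568088  63.2837236 ] [ 1.79997311e+02 -3.82877793e-03  1.78352823e+02] [ 0.30641761 -0.76273556 -1.07405765] 22.176907649813643 [-0.13195337  0.02763279 -0.01043148]
```

View pics/s5.png

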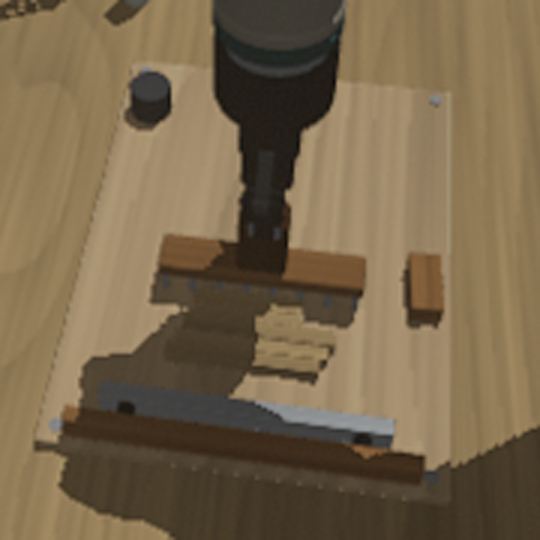

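Request:
move_arm(
  increments=[
    [0,0.5,0,0,0,0],
    [0,1.0,0,0,0,0],
    [0,1.4,0,0,0,0],
    [0,1.7,0,0,0,0],
    [0,2.0,0,0,0,0],
    [0,2.2,0,0,0,0],
    [0,2.4,0,0,0,0],
    [0,2.5,0,0,0,0],
    [0,2.6,0,0,0,0],
  ],
)

```text
clock: 12.5
eef_pos: [542.1, 152.8, 63.3]
tool_rot: [-3.142, -0.0, 3.113]
force: [-0.6, -1.1, -0.8]
width: 21.4
```

Request:
move_arm(
  increments=[
    [0,0.05,0,0,0,0],
    [0,0.1,0,0,0,0],
    [0,0.15,0,0,0,0],
    [0,0.2,0,0,0,0],
  ],
)

```text
clock: 12.9
eef_pos: [542.2, 154.8, 63.3]
tool_rot: [-3.142, -0.0, 3.113]
force: [0.9, -0.8, -1.0]
width: 21.6
```

Request:
move_arm(
  increments=[
    [0,0.05,0,0,0,0],
    [0,0.1,0,0,0,0],
    [0,0.15,0,0,0,0],
    [0,0.2,0,0,0,0],
  ],
)

```text
clock: 13.3
eef_pos: [542.3, 156.9, 63.3]
tool_rot: [3.142, -0.0, 3.113]
force: [-0.6, -0.2, -2.8]
width: 21.7
```

Request:
move_arm(
  increments=[
    [0,0.05,0,0,0,0],
    [0,0.1,0,0,0,0],
  ],
)

```text
clock: 13.5
eef_pos: [542.3, 157.9, 63.3]
tool_rot: [3.142, -0.0, 3.113]
force: [0.1, -0.6, -1.6]
width: 21.8
```

Request:
move_arm(
  increments=[
    [0,0.05,0,0,0,0],
    [0,0.1,0,0,0,0],
  ],
)

```text
clock: 13.7
eef_pos: [542.3, 158.9, 63.3]
tool_rot: [3.142, -0.0, 3.113]
force: [0.0, -0.4, -1.2]
width: 22.0
```

Request:
move_arm(
  increments=[
    [0,0.05,0,0,0,0],
    [0,0.1,0,0,0,0],
  ],
)

```text
clock: 13.9
eef_pos: [542.3, 159.9, 63.3]
tool_rot: [3.142, -0.0, 3.113]
force: [-0.1, 0.3, -1.1]
width: 21.6
```

Request:
move_arm(
  increments=[
    [0,0.05,0,0,0,0],
    [0,0.1,0,0,0,0],
  ],
)

```text
clock: 14.1
eef_pos: [542.3, 160.4, 63.3]
tool_rot: [-3.141, -0.0, 3.113]
force: [-0.1, -1.1, -0.4]
width: 21.7
```

Request:
move_arm(
  increments=[
    [0,0.05,0,0,0,0],
    [0,0.1,0,0,0,0],
  ],
)

```text
clock: 14.3
eef_pos: [542.3, 161.0, 63.3]
tool_rot: [-3.141, -0.0, 3.112]
force: [-1.2, -2.8, 0.5]
width: 22.0
```

Request:
move_arm(
  increments=[
    [0,0.05,0,0,0,0],
    [0,0.1,0,0,0,0],
    [0,0.1,0,0,0,0],
  ],
)

```text
clock: 14.6
eef_pos: [542.4, 161.6, 63.3]
tool_rot: [-3.14, -0.0, 3.112]
force: [-1.2, -5.6, 1.0]
width: 21.7
```

Request:
move_arm(
  increments=[
    [0,0.05,0,0,0,0],
    [0,0.05,0,0,0,0],
  ],
)

```text
clock: 14.8
eef_pos: [542.4, 161.7, 63.3]
tool_rot: [-3.14, -0.0, 3.112]
force: [-0.9, -5.6, 1.5]
width: 21.7
```

Request:
move_arm(
  increments=[
    [0,0.05,0,0,0,0],
    [0,0.1,0,0,0,0],
    [0,0.1,0,0,0,0],
  ],
)

```text
clock: 15.1
eef_pos: [542.4, 162.1, 63.3]
tool_rot: [-3.139, -0.0, 3.112]
force: [-1.5, -6.3, 0.3]
width: 22.0
```

Request:
move_arm(
  increments=[
    [0,0.05,0,0,0,0],
    [0,0.1,0,0,0,0],
    [0,0.1,0,0,0,0],
  ],
)

```text
clock: 15.4
eef_pos: [542.4, 162.5, 63.3]
tool_rot: [-3.138, -0.0, 3.111]
force: [-0.8, -7.3, 2.1]
width: 21.7
```

Request:
move_arm(
  increments=[
    [0,0.05,0,0,0,0],
    [0,0.1,0,0,0,0],
    [0,0.15,0,0,0,0],
    [0,0.15,0,0,0,0],
  ],
)

```text
clock: 15.8
eef_pos: [542.5, 163.0, 63.4]
tool_rot: [-3.137, -0.0, 3.111]
force: [-0.6, -8.9, 0.8]
width: 21.9
```

```bash
python3 - <<'E'
from h import *
for i in range(3):
    s=ctrl.read_state(); print(s['clock'],s['eef_pos'],np.degrees(s['tool_rot']),s['force'],s['torque'])
    b=eyes.get_image("side")
y=b[200:340,240:380]
cv2.imwrite("pics/s6.png",cv2.resize(y,None,fx=4,fy=4,interpolation=cv2.INTER_CUBIC)[:,:,::-1])
E
```

```text
15.8 [542.47352999 162.98302712  63.3834874 ] [-1.79752039e+02 -2.76862246e-02  1.78241447e+02] [-0.61898563 -8.92224895  0.83834557] [-2.76438309  0.22296186  0.02802037]
15.85 [542.50398418 163.00689429  63.34351241] [-1.79754173e+02 -2.43314315e-02  1.78241627e+02] [-0.58752947 -8.92360313  2.40500368] [-2.77366046  0.14611629  0.0028257 ]
15.9 [542.49482247 162.9582786   63.31577566] [-1.79752039e+02 -2.78804140e-02  1.78235829e+02] [-0.37456356 -8.31636441  2.8305876 ] [-2.79210972  0.20396526  0.0090048 ]
```

View pics/s6.png

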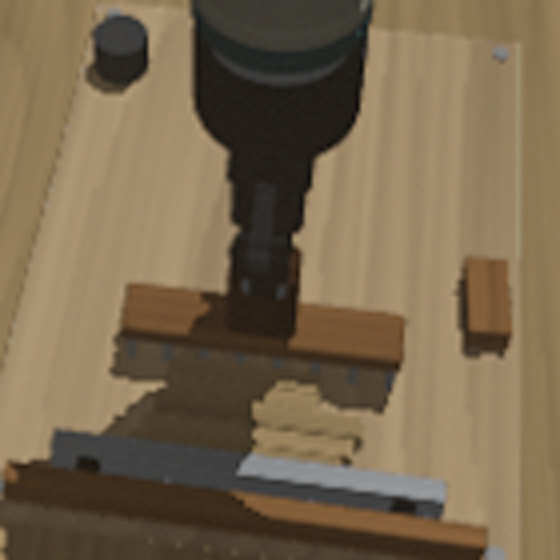

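The side view shows the pack closed in rows between the rake and the strip, lying flat. I'll press to about 11 N and hold.

Request:
move_arm(
  increments=[
    [0,0.05,0,0,0,0],
    [0,0.1,0,0,0,0],
    [0,0.15,0,0,0,0],
    [0,0.2,0,0,0,0],
    [0,0.2,0,0,0,0],
    [0,0.2,0,0,0,0],
  ],
)

```text
clock: 16.55
eef_pos: [542.5, 163.6, 63.4]
tool_rot: [-3.136, -0.001, 3.11]
force: [-1.3, -10.5, 3.7]
width: 22.0
```

Request:
move_arm(
  increments=[
    [0,0.05,0,0,0,0],
    [0,0.1,0,0,0,0],
    [0,0.1,0,0,0,0],
    [0,0.1,0,0,0,0],
    [0,0.1,0,0,0,0],
    [0,0.1,0,0,0,0],
    [0,0.1,0,0,0,0],
    [0,0.1,0,0,0,0],
    [0,0.1,0,0,0,0],
    [0,0.1,0,0,0,0],
    [0,0.1,0,0,0,0],
    [0,0.1,0,0,0,0],
    [0,0.1,0,0,0,0],
    [0,0.1,0,0,0,0],
    [0,0.1,0,0,0,0],
  ],
)

```text
clock: 18.05
eef_pos: [542.5, 164.0, 63.4]
tool_rot: [-3.135, -0.001, 3.11]
force: [-1.3, -12.6, 4.3]
width: 21.7
```

Request:
move_arm(
  increments=[
    [0,-0.1,0,0,0,0],
    [0,-0.2,0,0,0,0],
    [0,-0.3,0,0,0,0],
    [0,-0.4,0,0,0,0],
    [0,-0.5,0,0,0,0],
    [0,-0.6,0,0,0,0],
    [0,-0.7,0,0,0,0],
    [0,-0.9,0,0,0,0],
    [0,-1.3,0,0,0,0],
    [0,-2,0,0,0,0],
    [0,-3,0,0,0,0],
    [0,-4.5,0,0,0,0],
    [0,-6,0,0,0,0],
    [0,-7,0,0,0,0],
    [0,-7.5,0,0,0,0],
    [0,-7.5,0,0,0,0],
    [0,-7.5,0,0,0,0],
  ],
)

```text
clock: 19.75
eef_pos: [540.5, 95.4, 63.3]
tool_rot: [3.141, -0.0, 3.113]
force: [0.6, 0.7, -1.1]
width: 21.9
```

```bash
python3 - <<'E'
from h import *
s=ctrl.read_state(); print(s['clock'],s['eef_pos'],np.degrees(s['tool_rot']),s['force'],s['torque'])
a=eyes.get_image("wrist"); b=eyes.get_image("side")
cv2.imwrite("pics/w7.png",a[:,:,::-1])
cv2.imwrite("pics/s7.png",b[:,:,::-1])
c=np.zeros((420,800,3),np.uint8); c[:,:400]=cv2.resize(a[60:340,280:547],(400,420)); c[:400,400:]=cv2.resize(b[230:340,240:350],(400,400),interpolation=cv2.INTER_CUBIC)
cv2.imwrite("pics/m7.png",c[:,:,::-1])
E
```

```text
19.75 [540.52899526  95.38901595  63.28687429] [ 1.79961951e+02 -1.96970151e-04  1.78366851e+02] [ 0.58248484  0.69126879 -1.06345059] [ 0.00632351 -0.01632099  0.02609474]
```

View pics/m7.png

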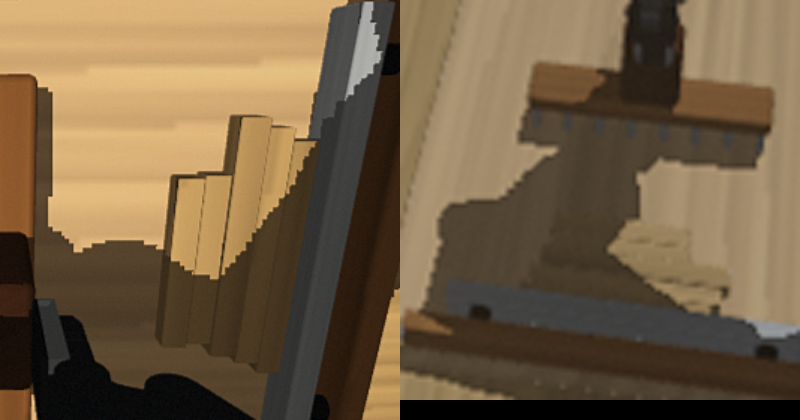

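The last view shows five sticks flat, parallel and touching, flush along the strip with no gaps. Picture budget is used up (12), so from here I'll check numerically. Next is returning the rake.

```bash
python3 - <<'E'
from h import *
k=cam("top"); w=ray([(347,225),(373,220.5),(388.5,293.5),(363,298)],k,6)[:,:2]; print("pad top",w.round(1).tolist(),w.mean(0))
print(totool([540.5,95.4,130]),totool([481,-268,130],np.radians(189)))
E
```

```text
pad top [[567.7, -220.8], [577.6, -289.6], [390.3, -313.6], [381.2, -248.5]] [ 479.21625077 -268.14946372]
(array([-0.  , -0.04, -6.67]), array([0., 0., 0.])) (array([  4.94, -36.53,  -6.7 ]), array([  0.04,   0.  , -10.58]))
```

Three estimates of the pad centre agree within about 2 mm, so I'm taking (480.5, -268) with a yaw of 9°.

Request:
move_arm(
  increments=[
    [0,0,-0.7,0,0,0],
    [0,0,-2.2,0,0,0],
    [0,0,-4.2,0,0,0],
    [0,0,-5.8,0,0,0],
    [0,-1,-6.6,0,0,0],
    [0.5,-4,-6.7,0,0,-1],
    [1,-8,-6.7,0,0,-2],
    [1.6,-12,-6.7,0,0,-3.5],
    [2.2,-16,-6.7,0,0,-5],
    [2.8,-20,-6.7,0,0,-6],
    [3.3,-24,-6.7,0,0,-7],
    [3.8,-28,-6.7,0,0,-8.5],
    [4.4,-32,-6.7,0,0,-9.7],
    [4.9,-35,-6.7,0,0,-10.6],
    [5,-36.5,-6.7,0,0,-10.6],
    [5,-36.5,-6.7,0,0,-10.6],
    [5,-36.5,-6.7,0,0,-10.6],
    [5,-36.5,-6.7,0,0,-10.6],
  ],
)

```text
clock: 21.65
eef_pos: [480.6, -266.1, 130.1]
tool_rot: [3.14, 0.0, -2.982]
force: [-0.6, 0.8, -1.7]
width: 21.9
```

```bash
python3 - <<'E'
from h import *
s=ctrl.read_state(); print(s['clock'],s['eef_pos'],np.degrees(s['tool_rot']),s['force'],s['torque'])
a=eyes.get_image("wrist"); cv2.imwrite("pics/w8.png",a[:,:,::-1]); np.save("w8st.npy",s,allow_pickle=True)
print(totool([480.5,-268,60],np.radians(189)))
E
```

```text
21.65 [ 480.61493705 -266.07276193  130.11392313] [ 1.79905495e+02  1.70648223e-03 -1.70876342e+02] [-0.56193692  0.77918804 -1.71309548] [ 0.02083556 -0.00501567  0.00634905]
(array([ 0.04, -0.18,  7.02]), array([0.08, 0.  , 0.13]))
```

Request:
move_arm(
  increments=[
    [0,-0.1,1,0,0,0],
    [0,-0.2,3,0,0,0],
    [0,-0.2,5,0,0,0],
    [0,-0.2,6.3,0,0,0],
    [0,-0.2,6.9,0,0,0],
    [0,-0.2,7.2,0,0,0],
    [0,-0.2,7.3,0,0,0],
    [0,-0.2,7.3,0,0,0],
    [0,-0.2,7.3,0,0,0],
  ],
)

```text
clock: 22.6
eef_pos: [480.8, -270.8, 57.9]
tool_rot: [-3.141, 0.001, -2.985]
force: [0.5, -0.6, -1.3]
width: 21.7
```

Request:
move_arm(
  increments=[
    [0,0,0.05,0,0,0],
    [0,0,0.1,0,0,0],
    [0,0,0.15,0,0,0],
    [0,0,0.2,0,0,0],
    [0,0,0.2,0,0,0],
  ],
)

```text
clock: 23.1
eef_pos: [480.2, -270.5, 55.2]
tool_rot: [3.141, -0.0, -2.985]
force: [0.1, 0.4, -2.1]
width: 21.8
```

Request:
move_arm(
  increments=[
    [0,0.1,0,0,0,0],
    [0,0.22,0,0,0,0],
    [0,0.22,0.04,0,0,0],
    [0,0.22,0.08,0,0,0],
    [0,0.22,0.08,0,0,0],
  ],
)

```text
clock: 23.6
eef_pos: [479.9, -268.3, 54.4]
tool_rot: [3.142, -0.0, -2.985]
force: [0.5, 0.6, -1.8]
width: 22.1
```

Request:
move_arm(
  increments=[
    [0,0,0.03,0,0,0],
    [0,0,0.06,0,0,0],
    [0,0,0.06,0,0,0],
  ],
)

```text
clock: 23.9
eef_pos: [480.0, -268.4, 54.0]
tool_rot: [3.142, 0.0, -2.985]
force: [-0.7, 0.1, -0.3]
width: 21.5
```

Request:
move_arm(
  increments=[
    [0,0,0.04,0,0,0],
    [0,0,0.04,0,0,0],
  ],
)

```text
clock: 24.1
eef_pos: [480.0, -268.4, 53.9]
tool_rot: [-3.142, 0.0, -2.985]
force: [-1.4, 0.7, 4.7]
width: 22.0
```

Request:
move_arm(
  increments=[
    [0,0,0,0,0,0],
    [0,0,0,0,0,0],
    [0,0,0,0,0,0],
    [0,0,0,0,0,0],
    [0,0,0,0,0,0],
    [0,0,0,0,0,0],
    [0,0,0,0,0,0],
    [0,0,0,0,0,0],
  ],
  grip=1,
)

```text
clock: 24.9
eef_pos: [479.9, -268.3, 53.5]
tool_rot: [3.142, -0.0, -2.985]
force: [0.3, -0.3, -1.0]
width: 85.7
```

Released. Now I'll lift straight up and back off toward the earlier viewing position for a numeric check.

Request:
move_arm(
  increments=[
    [0,0,-0.5,0,0,0],
    [0,0,-2,0,0,0],
    [0,0,-4.5,0,0,0],
    [0,0,-7.5,0,0,0],
    [0.5,0,-10,0,0,0],
    [2,0,-12,0,0,0],
    [3.5,0,-12.7,0,0,0],
    [4,0,-12.7,0,0,0],
    [4,0,-12.7,0,0,0],
    [4,0,-12.7,0,0,0],
  ],
)

```text
clock: 25.9
eef_pos: [440.3, -274.1, 179.6]
tool_rot: [3.14, -0.001, -2.985]
force: [0.9, -0.4, -0.6]
width: 85.8
```

```bash
python3 - <<'E'
from h import *
s=ctrl.read_state(); print(s['clock'],s['eef_pos'],np.degrees(s['tool_rot']))
im=eyes.get_image("wrist")[:,:,::-1].copy(); cv2.imwrite("pics/w9.png",im); k=cam("wrist",s)
hsv=cv2.cvtColor(im,cv2.COLOR_BGR2HSV)
# calibrate colours on w2: head & cork samples
w2=cv2.cvtColor(cv2.imread("pics/w2.png"),cv2.COLOR_BGR2HSV)
print("head",w2[160:195,262:280].reshape(-1,3).mean(0),"cork",w2[150:200,243:251].reshape(-1,3).mean(0),"table",w2[120:200,150:220].reshape(-1,3).mean(0))
m=(cv2.inRange(hsv,(5,140,70),(13,255,190))); m[:,:200]=0; m[:,340:]=0; m[:90]=0; m[320:]=0
n,l,st,c=cv2.connectedComponentsWithStats(m)
for i in np.argsort(-st[1:,4])[:3]+1:
    r=cv2.minAreaRect(np.argwhere(l==i)[:,::-1].astype(np.float32)); b=cv2.boxPoints(r)
    w=ray(b,k,40)[:,:2]; e=[w[1]-w[0],w[2]-w[1]]; L=max(e,key=np.linalg.norm)
    print(st[i],b.round(0).tolist(),w.mean(0).round(1),[np.linalg.norm(v).round(1) for v in e],"yaw",(np.degrees(np.arctan2(L[1],L[0]))%180).round(1))
E
```

```text
25.9 [ 440.34553637 -274.07194679  179.55451287] [ 1.79934501e+02 -5.19150639e-02 -1.71040381e+02]
head [ 13.58412698 177.02698413 134.56666667] cork [ 15.0075 147.56   169.375 ] table [ 17.68428571 136.27517857 173.70732143]
[261 159  31  62 569] [[261.0, 159.0], [291.0, 159.0], [291.0, 220.0], [261.0, 220.0]] [ 439.5 -273.7] [np.float64(27.3), np.float64(58.3)] yaw 9.8
[262 273  24  28 292] [[261.0, 300.0], [262.0, 273.0], [285.0, 274.0], [283.0, 301.0]] [ 539.7 -261. ] [np.float64(30.3), np.float64(23.1)] yaw 5.1
[266 156  26  18 105] [[266.0, 173.0], [266.0, 156.0], [291.0, 156.0], [291.0, 173.0]] [ 415.4 -275.2] [np.float64(15.6), np.float64(22.7)] yaw 99.0
```

```bash
python3 - <<'E'
from h import *
k=cam("wrist"); w=ray([(277.5,156),(273,301)],k,40)[:,:2]; d=w[1]-w[0]
print("head",w.round(1).tolist(),w.mean(0),np.hypot(*d),np.degrees(np.arctan2(d[1],d[0])))
# expected upright rake on pad centre: project and compare the head/grip outlines
Rz=R.from_euler('z',9,degrees=True).as_matrix(); f=lambda x,y,z:proj(Rz@np.array([x,y,z])+[480.5,-268,6],k).round(1).tolist()[0]
print([f(*p) for p in((-75,-15,34),(-75,15,34),(75,15,34),(75,-15,34))], [f(*p) for p in((-18,-12,88),(-18,12,88),(18,12,88),(18,-12,88))])
hsv=cv2.cvtColor(cv2.imread("pics/w9.png"),cv2.COLOR_BGR2HSV)
a,b=(cv2.cvtColor(cv2.imread(f"pics/{n}.png"),cv2.COLOR_BGR2GRAY) for n in("w9","w2"))
for r in(175,190,285): print(r,"hue",hsv[r,235:325:3,0].tolist(),"V",hsv[r,235:325:3,2].tolist())
v=hsv[215:275,272,2]; print("grip col V",v[::3].tolist())
# bystanders + strip-side check: top view difference with start, outside robot
t=eyes.get_image("top")[:,:,::-1]; cv2.imwrite("pics/t9.png",t); d=cv2.absdiff(t,cv2.imread("pics/top0.png")).max(2)
for n,(x0,y0,x1,y1) in dict(weight=(268,186,287,204),glue=(327,165,346,190),tower=(318,112,370,162),eraser=(396,166,408,189),tape=(437,215,462,240),cup=(68,232,110,264),offcut=(202,278,230,294)).items(): print(n,d[y0:y1,x0:x1].mean().round(1),(d[y0:y1,x0:x1]>60).mean().round(2))
E
```

```text
head [[408.1, -277.3], [555.6, -258.3]] [ 481.82329396 -267.80082723] 148.74108595061338 7.354362912116609
[[258.6, 153.8], [291.7, 153.8], [289.6, 300.4], [260.5, 300.4]] [[260.2, 233.3], [290.0, 233.3], [289.5, 274.0], [260.7, 274.0]]
175 hue [18, 18, 15, 16, 15, 15, 15, 15, 15, 13, 14, 13, 14, 14, 14, 13, 13, 13, 13, 12, 16, 13, 15, 15, 15, 17, 18, 18, 18, 18] V [177, 182, 151, 184, 179, 182, 165, 181, 159, 132, 149, 142, 131, 136, 137, 134, 129, 131, 139, 60, 49, 40, 166, 167, 155, 172, 170, 172, 167, 170]
190 hue [18, 18, 15, 15, 15, 15, 15, 15, 15, 14, 13, 13, 14, 13, 13, 13, 13, 13, 14, 12, 14, 15, 15, 14, 15, 18, 18, 18, 17, 18] V [167, 167, 160, 189, 180, 176, 157, 181, 171, 126, 149, 145, 135, 132, 139, 134, 134, 135, 138, 60, 69, 156, 164, 167, 88, 192, 187, 165, 165, 166]
285 hue [17, 18, 18, 15, 16, 15, 15, 15, 15, 14, 13, 13, 13, 14, 13, 13, 13, 13, 13, 14, 15, 15, 15, 15, 17, 18, 18, 18, 18, 18] V [171, 175, 183, 147, 205, 170, 164, 124, 163, 98, 137, 140, 131, 124, 131, 125, 122, 122, 128, 58, 62, 188, 171, 63, 190, 187, 187, 188, 191, 189]
grip col V [135, 15, 25, 26, 27, 26, 28, 65, 16, 25, 20, 19, 23, 21, 18, 25, 22, 24, 21, 22]
weight 14.9 0.0
glue 18.6 0.0
tower 17.3 0.0
eraser 20.2 0.0
tape 93.5 0.63
cup 16.9 0.0
offcut 72.7 0.81
```

```bash
python3 - <<'E'
from h import *
print(totool([470,-30,250],np.pi),totool([210,600,200],np.radians(161)))
E
```

```text
(array([-6.71, 23.65, -7.03]), array([ 0.06, -0.06,  8.99])) (array([ 9.13, 89.94, -1.94]), array([ 0.05, -0.07, 27.99]))
```

Request:
move_arm(
  increments=[
    [-0.7,2,-1.5,0,0,1],
    [-2,6,-3.5,0,0,2.5],
    [-3.5,10.5,-5.5,0,0,4.5],
    [-5,15,-7,0,0,6],
    [-6.2,19.5,-7,0,0,7.5],
    [-6.5,24,-7,0,0,9],
    [-5.8,28,-7,0,0,10],
    [-4.8,32,-7,0,0,11.5],
    [-3.8,36,-7,0,0,13],
    [-2.8,40,-7,0,0,14],
    [-1.8,44,-7,0,0,15],
    [-0.8,48,-7,0,0,16],
    [0.2,52,-7,0,0,17],
    [1.2,56,-7,0,0,18],
    [2.2,60,-7,0,0,19],
    [3.2,64,-7,0,0,21],
    [4.2,68,-7,0,0,22],
    [5.2,72,-6.5,0,0,23],
    [6.2,76,-6,0,0,25],
    [7.2,79,-5,0,0,26],
  ],
)

```text
clock: 28.0
eef_pos: [244.7, 498.0, 230.0]
tool_rot: [3.14, -0.001, 2.845]
force: [0.2, -0.3, -0.6]
width: 85.5
```

Request:
move_arm(
  increments=[
    [0.9,4,1,0,0,1],
    [1.8,8,2,0,0,2],
    [1.9,10.5,3,0,0,2],
    [1.9,11,3,0,0,2],
    [1.9,11,3,0,0,2],
    [1.9,11,3,0,0,2],
  ],
)

```text
clock: 28.6
eef_pos: [260.7, 604.2, 200.6]
tool_rot: [-3.14, 0.0, 2.808]
force: [-1.0, -0.1, 0.3]
width: 85.5
```

```bash
python3 - <<'E'
from h import *
s=ctrl.read_state(); print(s['clock'],s['eef_pos'])
t=eyes.get_image("top")[:,:,::-1].copy(); cv2.imwrite("pics/t10.png",t); d=cv2.absdiff(t,cv2.imread("pics/top0.png")).max(2)
for n,(x0,y0,x1,y1) in dict(weight=(268,186,287,204),glue=(327,165,346,190),tower=(318,112,370,162),eraser=(396,166,408,189),tape=(437,215,462,240),cup=(68,232,110,264),offcut=(202,278,230,294)).items(): print(n,d[y0:y1,x0:x1].mean().round(1),(d[y0:y1,x0:x1]>60).mean().round(2))
u=eyes.get_image("side")[:,:,::-1]; cv2.imwrite("pics/s10.png",u)
m=(d>40).astype(np.uint8); n,l,st,c=cv2.connectedComponentsWithStats(m); print([st[i].tolist() for i in range(1,n) if st[i,4]>25])
# stick pack: rows seen in top view, brightness profile across pack at world x=550
k=cam("top"); hv=cv2.cvtColor(t,cv2.COLOR_BGR2HSV)
for x in (510,535,560,585): 
    p=proj([[x,y,24] for y in range(130,240,4)],k).round().astype(int); print(x,[int(hv[b,a,2]) for a,b in p],[int(hv[b,a,1]) for a,b in p])
# rake grip + head
mm=cv2.inRange(hv,(0,0,0),(179,255,55)); mm[:,:340]=0; mm[:,395:]=0; mm[:220]=0; mm[300:]=0
print("grip dark c",np.argwhere(mm>0).mean(0)[::-1], "expected top/base",proj([[480.5,-268,94],[480.5,-268,40]],k).round(1).tolist())
E
```

```text
28.6 [260.66356078 604.18149992 200.56841764]
weight 2.0 0.0
glue 1.7 0.0
tower 1.8 0.0
eraser 1.7 0.0
tape 1.7 0.0
cup 1.8 0.0
offcut 1.8 0.0
[[258, 222, 13, 29, 45], [243, 224, 5, 28, 32], [349, 228, 14, 22, 64], [191, 232, 4, 20, 31], [356, 233, 24, 22, 77], [222, 243, 9, 17, 36], [366, 262, 16, 6, 38], [361, 269, 6, 18, 31], [368, 274, 9, 17, 31], [0, 318, 210, 93, 1606], [0, 353, 133, 67, 1290]]
510 [189, 185, 183, 184, 186, 183, 184, 183, 185, 184, 185, 149, 133, 140, 139, 153, 161, 143, 175, 163, 163, 167, 173, 158, 153, 154, 102, 140] [97, 95, 99, 98, 96, 96, 97, 96, 95, 96, 98, 98, 104, 104, 105, 108, 108, 112, 101, 110, 111, 108, 111, 108, 108, 111, 65, 7]
535 [186, 184, 186, 183, 185, 184, 184, 182, 181, 182, 183, 130, 160, 175, 181, 180, 170, 133, 167, 160, 145, 162, 179, 159, 163, 163, 119, 152] [96, 97, 96, 95, 96, 97, 96, 97, 96, 95, 98, 104, 110, 109, 108, 101, 110, 107, 111, 110, 111, 109, 110, 107, 111, 114, 86, 5]
560 [181, 180, 178, 178, 178, 180, 179, 179, 180, 179, 183, 166, 185, 171, 168, 173, 172, 158, 162, 154, 174, 178, 173, 157, 160, 158, 91, 162] [96, 96, 99, 96, 97, 96, 95, 97, 95, 95, 96, 94, 103, 110, 99, 109, 107, 110, 110, 108, 108, 109, 109, 112, 110, 111, 34, 6]
585 [187, 187, 187, 188, 188, 182, 182, 181, 181, 184, 196, 142, 178, 169, 151, 172, 171, 152, 165, 151, 124, 177, 149, 157, 159, 171, 152, 164] [95, 98, 97, 96, 98, 95, 92, 96, 94, 96, 94, 101, 109, 110, 110, 108, 110, 111, 108, 110, 107, 109, 108, 110, 109, 112, 10, 5]
grip dark c [364.87777778 255.7       ] expected top/base [[376.0, 255.2], [370.7, 257.0]]
```

```bash
python3 -c "
from cell import ctrl
print(ctrl.finish_job())"
```

```text
the job is handed in; nothing more can be done
None
```

The job is handed in at about 28.7 s on the robot's clock, and my last checks turned up no problem I could confirm.

**Combing and pressing:** I gripped the rake and combed all five sticks to the strip in one stroke, with the tines about 3 to 4 mm clear of the board. I pressed the pack home and held it for about 1.5 s, with the force reading 10.5 to 12.6 N. I then stood the rake back on its cork pad, let go and withdrew.

**Sticks:** a close picture after backing off showed all five flat, parallel and touching, flush along the strip. A colour profile from the top camera at the end showed unbroken stick wood from y≈172 to the strip.

**Rake:** it is standing centred on the pad to about 2 mm, with its yaw within about 2° of the pad's.

**Everything else:** the start-to-end comparison of the top picture shows no change at any bystander (weight, offcut, glue, tape, eraser, cup or tower).

**Readings that disagreed or stayed uncertain:**
- An earlier comparison flagged the tape and the offcut. The flag cleared once the arm had withdrawn, so I put it down to the arm and its shadow.
- A dark-colour check for the rake's grip came out about 6 to 11 px off the expected spot, probably because it included shadow. I relied on the wrist camera reading instead.
- During the press the vertical force on the tool changed by about 5 to 6 N. I did not separate out how much of that reached the board.
- I had used all 12 pictures by the end of the combing, so the final checks were numeric only.

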